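Set the culture incubator's roof vent to the green dot

TASK

Open the round vent on top of the small culture incubator to the setting marked with the green dot: with a fingertip, push the black peg on the vent's shutter clockwise round (seen from above) until the red index mark lines up with the scale line at the green dot. Push the peg gently from one side, do not pinch it, and leave the Petri dish, the vial and the two flasks standing where they are.

Things in the scene. Friction and masses are not known exactly. Their poses are not given: they have to be found in the camera images.
- incubator: Small culture incubator, a pale grey box 300 mm deep (x) x 380 wide (y) x 230 high, fixed to the bench; origin under its centre, x towards its back, y to its left, z up. Set in its top is the vent: a white scale plate 144 mm across, 4 mm thick, and on it an aluminium shutter disc 92 mm across with black scale lines every 15 degrees round it.
- vent_axis (a point): Centre of the round vent, on the vertical axis about which the shutter turns, at the height of the shutter disc's upper face, which is 8 mm above the incubator's top (z = 0.238) and 4 mm above the scale plate. 20 mm to the right of the middle of the incubator's top.
- peg (a point): Black upright round peg on the shutter, for pushing it round: 14 mm in diameter, its top 25 mm above the disc's face (foot collar 19 mm across, 2 mm high), 30 mm from the vent's axis. This point lies on the peg's centre line, 13 mm above the disc's face, and circles with the shutter.
- index (a point): Point that shows where the red index mark points. The mark is a radial red bar on the shutter, 12 mm long, 5 mm wide, its outer end 51 mm from the axis; axis, peg and mark lie on one ray. This point is on that ray 62 mm from the axis, on the circle of the dots' centres: with the mark lined up to a dot it lies on that dot.
- vent (a joint): Angle of the vent's shutter in rad: 0 closed, the index pointing to the incubator's left (+y); grows clockwise seen from above, by way of the incubator's back (+x), to a stop at 2.618 (150 degrees). It stays where it is left: dry friction about 0.06 N m (2 N at the peg), no spring.
- green_dot: Green round dot sticker, 12 mm across, on the scale plate at the outer end of the wanted scale line, its centre 62 mm from the vent's axis. Green, yellow and blue dots sit in changing order at the lines for 75, 105 and 135 degrees.
- yellow_dot: Yellow dot sticker like the green one, at another scale line (not wanted).
- blue_dot: Blue dot sticker like the green one, at another scale line (not wanted).
- dish_center (a point): Centre of a loose lidded Petri dish with green agar, 95 mm across and 16 mm high, lying on the incubator's top about 145 mm to the left of the vent's axis. To be left alone.
- vial_center (a point): Centre of a loose amber vial with a blue cap, 32 mm in diameter and 58 mm high, standing on the incubator's top about 125 mm to the right of the vent's axis. To be left alone.
- dark_flask_center (a point): Point on the axis of a stoppered conical flask with dark green culture, 70 mm above the bench; flask 82 mm across at the foot, 158 mm high with its stopper, standing on the bench beside the incubator. To be left alone.
- pale_flask_center (a point): The same for a like flask with pale yellow-green culture, on the incubator's other side. To be left alone.

How it is judged (in metres and radians):
At the end, for the whole second after the job is handed in: The red index mark is lined up with the green dot's scale line (index point within 4.5 mm of the dot's centre on the 62 mm circle, that is about 4 degrees) and the shutter is at rest; dish, vial and flasks stand within 20 mm of where they were (horizontal distance between index and green_dot below 0.0045 m and velocity of joint vent between -0.03 and 0.03 rad/s and distance of each of dish_center, vial_center, dark_flask_center, pale_flask_center from where it was at the start of the episode below 0.02 m); the robot touches nothing.
It fails at once if the peg is pinched or the vent pushed roughly (more than 25 N between the fingers and the vent) (contact force between the fingers and vent above 25 N).
It fails at once if the Petri dish, the vial or a flask is knocked, shifted or lifted by more than 20 mm (distance of any of dish_center, vial_center, dark_flask_center, pale_flask_center from where it was at the start of the episode above 0.02 m).
It also fails if it takes over 42 s, if anything falls off the work surface, if the arm or the gripper's body presses on something with over 40 N, if the wrist force passes 120 N, or if a joint passes its speed limit or range.

ROBOT

A 6-joint arm with a two-finger parallel gripper is mounted at the origin on the work surface. World frame = base frame: x ahead of the robot, y to its left, z up, the work surface at z = 0. Lengths are in mm, angles in degrees, forces in N, time in s.
With the tool pointing down it reaches from about 300 to 850 mm from the base axis. Payload 4.2 kg.
Tool frame: the origin (TCP) lies midway between the tips of the shut fingers; the grasp point (between the pads) lies 19 mm behind it; z points along the fingers, y is the direction in which the jaws open and shut (so a half turn about z gives the same grasp; the last joint's range is limited). The gripper opens to 91 mm and grips with 3 to 60 N. Pads are 32 mm wide; open, the fingers measure 118 mm over their backs; the gripper's body (76 mm by 178 mm) begins 60 mm behind the grasp point.
Start: joints at [-66.062, 18.312, 89.639, -0, 72.044, -1.146], TCP at [243.775, -520.785, 213.976] pointing down, gripper open.
Joint ranges: [-177.97, 177.97], [-48.28, 115.42], [12.27, 149.76], [-77.06, 257.06], [2.81, 150.46], [-146.56, 146.56]. Speed limits (degrees/s): [147.25, 147.25, 180, 180, 180, 180].

INTERFACE

Orientations are given as [roll, pitch, yaw] about the fixed x, y, z axes, in that order (R = Rz(yaw) Ry(pitch) Rx(roll)).
In Python, from workcell import env gives the robot as it stands.
- The arm moves only by the shell command python3 -m jog 'ROWS' [FORCE]. ROWS is JSON, a list of rows, each an object of numbers: "dx", "dy", "dz": the shift along the world's x, y, z in m; "wx", "wy", "wz": the turn, a rotation vector about the world's x, y, z in rad; "grip": the gripper's target within -1 to 1 (shut at 1, half-way at 0, fully open at -1). In form: [{"dx": .., "dy": .., "dz": .., "wx": .., "wy": .., "wz": .., "grip": ..}, ...]. A call has 1 to 10 rows; each row shifts and turns the commanded pose from where the row before left it; what a row does not reach is not made up. A row lasts 1/10 s, in which the tool goes at most 50 mm and 8.59 degrees, less where a joint would pass 70% of its speed; a pose out of reach is approached as far as the arm can. A call with a gripper value outside its range is refused whole. The fingers move at their own pace and stop on an object; FORCE is the grip in N (left out, the last holds). Time passes only in rows, so rows that do not move let the fingers close. It gives the time, the measured TCP pose, the force and the opening at its end, in the units of the state.
- env.state(): the state, without advancing time (a new reading comes with each control period).
- env.grab_frame(name): name is "side" or "top" or "wrist"; returns the picture (420x560x3 uint8, red, green, blue); there is no depth.
- env.get_calibration(name): a dict with "fx", "fy", "cx", "cy" (pixels), "R" (3x3) and "t" (3): a world point X has camera coordinates R X + t. Camera axes: x right, y down, z forward; pixel columns grow to the right and rows downward; lengths in mm; the calibration is good to about 2 mm. A picture is of the moment at which its call begins: read the wrist's pose just before it. get_calibration takes no time and is no camera call; for the wrist camera it gives the pose at the moment of the call.
- env.job_done(): hands the job in, once; it reports no verdict.
The state is a dict: "time_s": time; "qpos": joint angles; "qvel": joint speeds; "effort": joint torques, N m; "ee_pos": TCP position; "ee_rot": TCP orientation; "force": force on the tool from outside, world axes, zero at the start; "torque": the same for the moment, N m; "gripper_width": finger opening in mm.
Only numpy, scipy, OpenCV 4.12 (cv2) and the standard library are available. Lean on these libraries where they do the work, as an engineer would, in place of code of your own. Each camera call takes 0.05 s, during which the arm holds its last target. There are 200 camera calls.

## Working session

There is one attempt and no reset: what is moved stays moved. The work goes in short steps, Python scripts to look and compute and a shell command to move; the robot and the scene stay as the last step left them, time stands still between calls to the robot, and variables do not carry over. Pictures are saved under pics/ and viewed, about 8 in all and at most 12, crops included, and the job is handed in when it is done.

```bash
mkdir -p pics; python3 - <<'E'
from workcell import env
import cv2,numpy as np
s=env.state();print(s['time_s'],s['ee_pos'],s['ee_rot'],s['gripper_width'])
for n in('top','side'):
    f=env.grab_frame(n);cv2.imwrite(f'pics/{n}0.png',cv2.cvtColor(f,cv2.COLOR_RGB2BGR))
    c=env.get_calibration(n);print(n,c['fx'],np.round(c['R'],3).tolist(),np.round(c['t']).tolist())
a=cv2.imread('pics/top0.png')
E
```

```text
0.0 [ 243.57098781 -520.28365565  213.11343957] [-1.79896810e+02 -1.81449020e-03  2.50855333e+01] 91.21512686617577
top 405.6406156801629 [[0.027, -1.0, 0.015], [-0.991, -0.029, -0.131], [0.132, -0.011, -0.991]] [42.0, 629.0, 1085.0]
side 408.69406820829334 [[-0.806, -0.591, 0.008], [-0.357, 0.476, -0.804], [0.471, -0.651, -0.595]] [522.0, 325.0, 997.0]
```

View pics/top0.png

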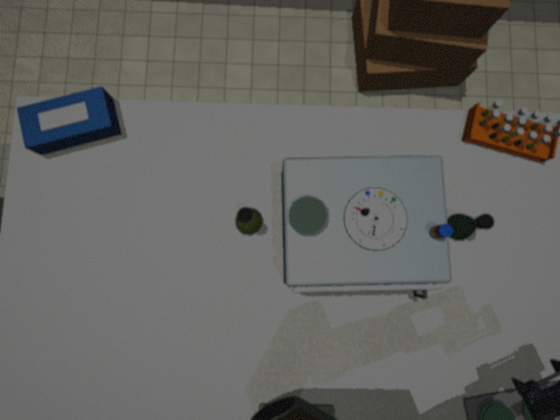

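View pics/side0.png

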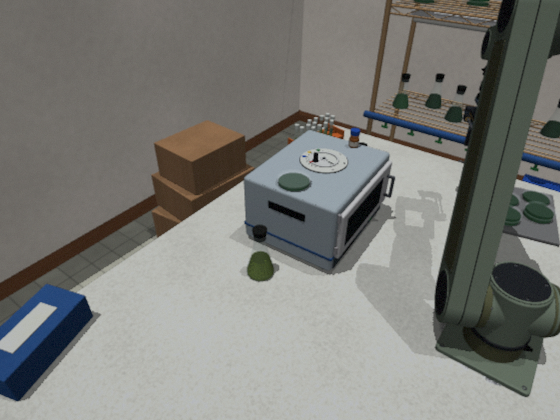

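The top view shows the vent near (376,218), the peg near (365,212) and red near (359,210). The dots are blue (367,193), yellow (381,193) and green (393,199), so green should be at 135°. The vial stands near (440,231) and the dish near (308,215). Next I'll measure these.

```bash
cat > h.py <<'E'
import cv2,numpy as np
def ray(c,u,v,z):
    R=np.array(c['R']);t=np.array(c['t']);o=-R.T@t
    d=R.T@np.array([(u-c['cx'])/c['fx'],(v-c['cy'])/c['fy'],1]);return o+d*(z-o[2])/d[2]
def blobs(f,roi,lo,hi,amin=6):
    x0,y0,x1,y1=roi;h=cv2.cvtColor(f[y0:y1,x0:x1],cv2.COLOR_RGB2HSV)
    m=cv2.inRange(h,np.array(lo),np.array(hi));n,_,st,ce=cv2.connectedComponentsWithStats(m)
    return sorted([(int(st[i,4]),round(ce[i][0]+x0,1),round(ce[i][1]+y0,1)) for i in range(1,n) if st[i,4]>=amin],reverse=True)
E
python3 - <<'E'
from workcell import env
from h import *
f=cv2.cvtColor(cv2.imread('pics/top0.png'),cv2.COLOR_BGR2RGB);c=env.get_calibration('top')
roi=(335,180,415,256)
for n,lo,hi,z in [('red',(0,110,60),(8,255,255),238),('red2',(170,90,60),(180,255,255),238),('green',(45,90,40),(85,255,255),234),('yellow',(20,90,60),(35,255,255),234),('blue',(100,140,50),(125,255,255),234),('dark',(0,0,0),(180,255,60),255)]:
    for b in blobs(f,roi,lo,hi)[:3]: print(n,b,ray(c,b[1],b[2],z).round(1))
g=f[180:256,335:415];h=cv2.cvtColor(f,cv2.COLOR_RGB2HSV);print('white S,V',h[235,360],'box',h[270,350])
for uv in[(283,158),(442,156),(450,281),(285,286)]: print('corner',ray(c,*uv,230).round())
for n,uv,z in[('vial',(444,231),288),('dish',(308,215),246)]: print(n,ray(c,*uv,z).round())
cv2.imwrite('pics/crop.png',cv2.resize(cv2.cvtColor(g,cv2.COLOR_RGB2BGR),None,fx=7,fy=7,interpolation=cv2.INTER_CUBIC))
E
```

```text
red (6, np.float64(358.7), np.float64(208.8)) [ 606.8 -119.4  238. ]
green (9, np.float64(393.0), np.float64(199.0)) [ 632.6 -199.7  234. ]
yellow (16, np.float64(381.0), np.float64(192.5)) [ 647.  -171.9  234. ]
blue (7, np.float64(367.0), np.float64(192.7)) [ 645.6 -139.4  234. ]
dark (44, np.float64(364.6), np.float64(211.7)) [ 598.3 -129.1  255. ]
white S,V [ 30   4 119] box [110   7 117]
corner [723.  57. 230.]
corner [ 739. -318.  230.]
corner [ 449. -329.  230.]
corner [428.  45. 230.]
vial [ 557. -294.  288.]
dish [588.  -3. 246.]
```

View pics/crop.png

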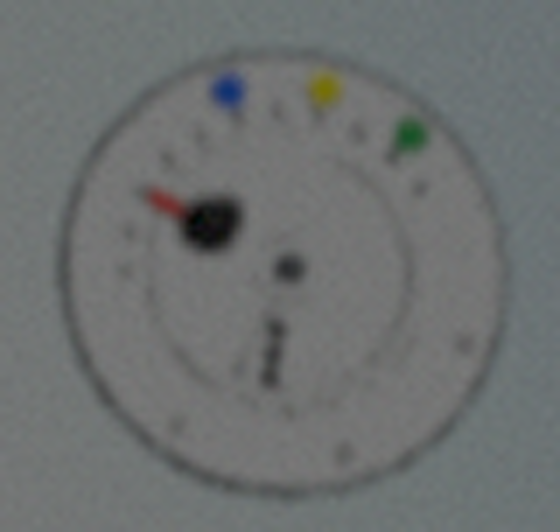

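The crop confirms it. Blue is at 75°, yellow at 105° and green at 135°, and the index is at about 28°. The axis is at about (587,-158) and the incubator's yaw is about 2.4°. I'll push with the shut fingers from the peg's +y side, holding the tool yaw at about 11°. First I rise, travel over and take a wrist picture.

```bash
python3 -m jog '[{"dz":0.045,"grip":1},{"dz":0.045,"grip":1},{"dz":0.045,"grip":1},{"dx":0.02,"dy":0.03,"dz":0.01,"wz":-0.025,"grip":1},{"dx":0.028,"dy":0.033,"wz":-0.025,"grip":1},{"dx":0.028,"dy":0.033,"wz":-0.025,"grip":1},{"dx":0.028,"dy":0.033,"wz":-0.025,"grip":1},{"dx":0.028,"dy":0.033,"wz":-0.025,"grip":1},{"dx":0.028,"dy":0.033,"wz":-0.025,"grip":1},{"dx":0.028,"dy":0.033,"wz":-0.025,"grip":1}]' 10
python3 -m jog '[{"dx":0.028,"dy":0.033,"wz":-0.025,"grip":1},{"dx":0.028,"dy":0.033,"wz":-0.025,"grip":1},{"dx":0.028,"dy":0.033,"wz":-0.025,"grip":1},{"dx":0.028,"dy":0.033,"grip":1},{"dx":0.028,"dy":0.033,"grip":1},{"grip":1},{"grip":1}]'
python3 - <<'E'
from workcell import env
from h import *
c=env.get_calibration('wrist');f=env.grab_frame('wrist');cv2.imwrite('pics/w1.png',cv2.cvtColor(f,cv2.COLOR_RGB2BGR))
np.savez('w1.npz',**{k:c[k] for k in c});s=env.state();print(s['ee_pos'],s['ee_rot'],s['qpos'],s['gripper_width'])
E
```

```text
[ 243.62337415 -520.45234293  213.34643839] [-1.79928172e+02  1.12092899e-05  2.50839859e+01] [-6.60615831e+01  1.83418560e+01  8.96875042e+01 -1.52135192e-03
  7.20424533e+01 -1.14509908e+00] 91.14380217767433invalid input
invalid input
```

View pics/w1.png

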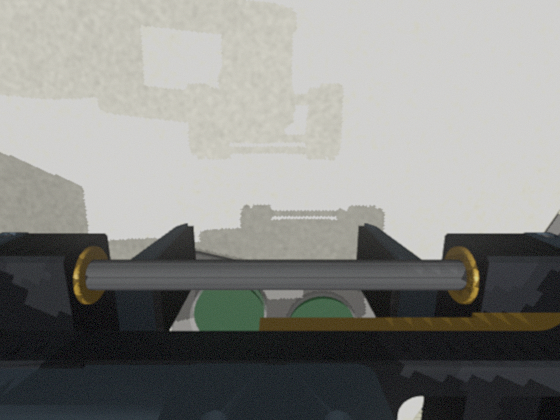

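The moves were refused ("invalid input"), so the arm has not moved and the wrist picture shows only the bench. I'll give every key in each row.

```bash
python3 -m jog '[{"dx":0,"dy":0,"dz":0.045,"wx":0,"wy":0,"wz":0,"grip":1},{"dx":0,"dy":0,"dz":0.045,"wx":0,"wy":0,"wz":0,"grip":1},{"dx":0,"dy":0,"dz":0.045,"wx":0,"wy":0,"wz":0,"grip":1},{"dx":0.028,"dy":0.033,"dz":0.01,"wx":0,"wy":0,"wz":-0.025,"grip":1},{"dx":0.028,"dy":0.033,"dz":0,"wx":0,"wy":0,"wz":-0.025,"grip":1},{"dx":0.028,"dy":0.033,"dz":0,"wx":0,"wy":0,"wz":-0.025,"grip":1},{"dx":0.028,"dy":0.033,"dz":0,"wx":0,"wy":0,"wz":-0.025,"grip":1},{"dx":0.028,"dy":0.033,"dz":0,"wx":0,"wy":0,"wz":-0.025,"grip":1},{"dx":0.028,"dy":0.033,"dz":0,"wx":0,"wy":0,"wz":-0.025,"grip":1}]' 10
```

```text
time_s: 1.05
ee_pos: [412.5, -321.2, 358.8]
ee_rot: [-180.0, 0.0, 16.4]
force: [0.4, -0.3, -0.7]
gripper_width: 21.8
```

```bash
python3 -m jog '[{"dx":0.025,"dy":0.035,"dz":0,"wx":0,"wy":0,"wz":-0.025,"grip":1},{"dx":0.025,"dy":0.035,"dz":0,"wx":0,"wy":0,"wz":-0.025,"grip":1},{"dx":0.025,"dy":0.035,"dz":0,"wx":0,"wy":0,"wz":-0.025,"grip":1},{"dx":0.025,"dy":0.035,"dz":0,"wx":0,"wy":0,"wz":-0.02,"grip":1},{"dx":0.025,"dy":0.035,"dz":0,"wx":0,"wy":0,"wz":0,"grip":1},{"dx":0,"dy":0.03,"dz":0,"wx":0,"wy":0,"wz":0,"grip":1},{"dx":0,"dy":0,"dz":0,"wx":0,"wy":0,"wz":0,"grip":1},{"dx":0,"dy":0,"dz":0,"wx":0,"wy":0,"wz":0,"grip":1}]'
python3 - <<'E'
from workcell import env
from h import *
c=env.get_calibration('wrist');f=env.grab_frame('wrist');cv2.imwrite('pics/w2.png',cv2.cvtColor(f,cv2.COLOR_RGB2BGR))
print(env.state()['qpos'],ray(c,280,150,238),-np.array(c['R']).T@np.array(c['t']))
roi=(0,0,560,420)
for n,lo,hi,z in [('red',(0,120,60),(8,255,255),238),('green',(50,110,40),(75,255,255),234),('yellow',(22,120,60),(35,255,255),234),('blue',(105,140,50),(125,255,255),234)]:
    for b in blobs(f,roi,lo,hi,40)[:3]: print(n,b,ray(c,b[1],b[2],z).round(1))
np.savez('w2.npz',**c)
E
```

```text
time_s: 1.85
ee_pos: [536.7, -117.5, 358.8]
ee_rot: [180.0, 0.0, 11.1]
force: [-0.1, -1.2, 0.2]
gripper_width: 0.1
[-1.35954808e+01  1.29149450e+01  7.67324397e+01 -4.60836356e-02
  9.03669082e+01  6.53563843e+01] [ 586.75870778 -111.20097091  238.        ] [ 600.92116751 -104.37440995  528.28501256]
red (62, np.float64(291.4), np.float64(130.7)) [ 605.1 -117.8  238. ]
green (110, np.float64(387.1), np.float64(119.7)) [ 630.9 -199.2  234. ]
yellow (129, np.float64(360.3), np.float64(96.0)) [ 645.5 -170.8  234. ]
yellow (90, np.float64(288.5), np.float64(277.8)) [ 465.  -144.4  234. ]
blue (1311, np.float64(497.4), np.float64(233.0)) [ 549.9 -332.5  234. ]
blue (111, np.float64(324.0), np.float64(90.5)) [ 643.8 -138.8  234. ]
```

View pics/w2.png

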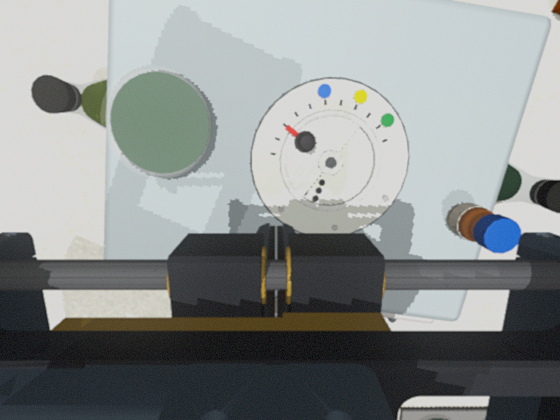

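The wrist view shows the dots at green (387,120), yellow (360,96) and blue (324,90), with red at (291,131) and the peg at (305,142). Both cameras agree within 2 mm, giving axis ≈ (585.5,-157.5), θ0 ≈ 29° and peg ≈ (599,-131). I'll go down on the peg's +y side and work out the arc.

```bash
python3 -m jog '[{"dx":0.028,"dy":0.013,"dz":0,"wx":0,"wy":0,"wz":0,"grip":1},{"dx":0.027,"dy":0.013,"dz":0,"wx":0,"wy":0,"wz":0,"grip":1},{"dx":0,"dy":0,"dz":-0.03,"wx":0,"wy":0,"wz":0,"grip":1},{"dx":0,"dy":0,"dz":-0.03,"wx":0,"wy":0,"wz":0,"grip":1},{"dx":0,"dy":0,"dz":-0.02,"wx":0,"wy":0,"wz":0,"grip":1},{"dx":0,"dy":0,"dz":-0.02,"wx":0,"wy":0,"wz":0,"grip":1},{"dx":0,"dy":0,"dz":-0.01,"wx":0,"wy":0,"wz":0,"grip":1},{"dx":0,"dy":0,"dz":0,"wx":0,"wy":0,"wz":0,"grip":1}]'
python3 - <<'E'
from workcell import env
from h import *
C=np.array([585.5,-157.5])
n=np.array([np.cos(np.radians(-79)),np.sin(np.radians(-79))]);p0=env.state()['ee_pos'][:2]
for th in range(25,140,7):
    ph=np.radians(92.4-th);p=C+30*np.array([np.cos(ph),np.sin(ph)])-20.5*n;print(th,p.round(1),(p-p0).round(1));p0=p
f=env.grab_frame('side');cv2.imwrite('pics/s1.png',cv2.resize(cv2.cvtColor(f[90:220,230:400],cv2.COLOR_RGB2BGR),None,fx=4,fy=4))
E
```

```text
time_s: 2.7
ee_pos: [590.9, -92.8, 247.6]
ee_rot: [-180.0, 0.2, 11.0]
force: [-0.6, -0.6, -0.1]
gripper_width: 0.5
25 [ 593.1 -109.7] [  2.2 -16.9]
32 [ 596.4 -111.3] [ 3.3 -1.6]
39 [ 599.5 -113.3] [ 3.1 -2. ]
46 [ 602.3 -115.7] [ 2.8 -2.4]
53 [ 604.8 -118.3] [ 2.5 -2.7]
60 [ 606.9 -121.3] [ 2.1 -3. ]
67 [ 608.7 -124.5] [ 1.8 -3.2]
74 [ 610.1 -127.9] [ 1.4 -3.4]
81 [ 611.  -131.4] [ 0.9 -3.5]
88 [ 611.5 -135.1] [ 0.5 -3.6]
95 [ 611.6 -138.7] [ 0.1 -3.7]
102 [ 611.2 -142.4] [-0.4 -3.6]
109 [ 610.3 -145.9] [-0.8 -3.6]
116 [ 609.1 -149.4] [-1.3 -3.4]
123 [ 607.4 -152.6] [-1.7 -3.3]
130 [ 605.4 -155.7] [-2.1 -3. ]
137 [ 602.9 -158.4] [-2.4 -2.8]
```

View pics/s1.png

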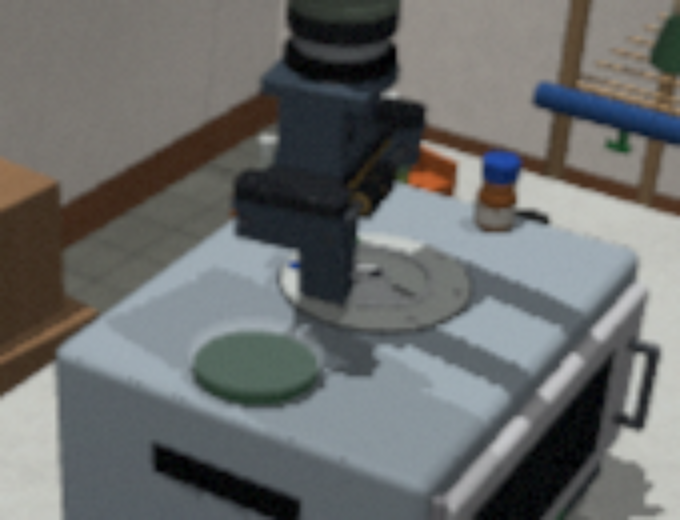

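The fingers stand beside the peg, clear of the dish (crop (257,365)) and the vial. Now I push along the arc.

```bash
python3 -m jog '[{"dx":0.001,"dy":-0.006,"dz":0,"wx":0,"wy":0,"wz":0,"grip":1},{"dx":0.001,"dy":-0.006,"dz":0,"wx":0,"wy":0,"wz":0,"grip":1},{"dx":0.001,"dy":-0.004,"dz":0,"wx":0,"wy":0,"wz":0,"grip":1},{"dx":0.0033,"dy":-0.0016,"dz":0,"wx":0,"wy":0,"wz":0,"grip":1},{"dx":0.0031,"dy":-0.002,"dz":0,"wx":0,"wy":0,"wz":0,"grip":1},{"dx":0.0028,"dy":-0.0024,"dz":0,"wx":0,"wy":0,"wz":0,"grip":1},{"dx":0.0025,"dy":-0.0027,"dz":0,"wx":0,"wy":0,"wz":0,"grip":1},{"dx":0.0021,"dy":-0.003,"dz":0,"wx":0,"wy":0,"wz":0,"grip":1},{"dx":0,"dy":0,"dz":0,"wx":0,"wy":0,"wz":0,"grip":1}]'
python3 - <<'E'
from workcell import env
from h import *
c=env.get_calibration('wrist');f=env.grab_frame('wrist');cv2.imwrite('pics/w3.png',cv2.cvtColor(f,cv2.COLOR_RGB2BGR))
for n,lo,hi,z in [('red',(0,120,60),(8,255,255),238),('green',(50,110,40),(75,255,255),234)]:
    for b in blobs(f,(0,0,560,420),lo,hi,25)[:3]: print(n,b,ray(c,b[1],b[2],z).round(1))
E
```

```text
time_s: 3.65
ee_pos: [610.3, -116.9, 249.1]
ee_rot: [-179.7, -0.2, 11.1]
force: [2.1, 7.5, 0.1]
gripper_width: 0.4
green (242, np.float64(416.4), np.float64(236.1)) [ 631.2 -199.1  234. ]
```

View pics/w3.png

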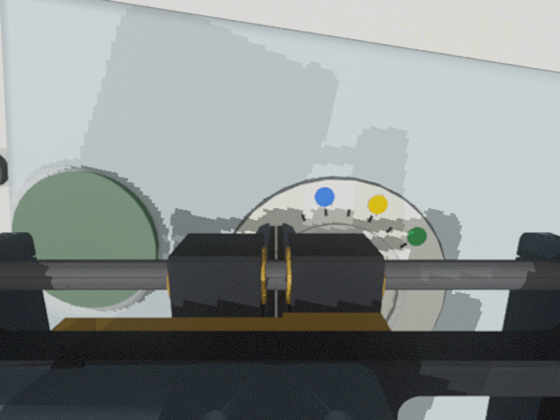

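The wrist camera can't see the peg here, and the contact force is 7.8 N. I'll check the shutter's angle with the top and side cameras.

```bash
python3 - <<'E'
from workcell import env
from h import *
t=env.grab_frame('top')[175:260,330:420];s=env.grab_frame('side')[130:190,280:370]
a=cv2.resize(t,(405,382),interpolation=cv2.INTER_CUBIC);b=cv2.resize(s,(390,382),interpolation=cv2.INTER_CUBIC)
cv2.imwrite('pics/ts.png',cv2.cvtColor(np.hstack([a,b]),cv2.COLOR_RGB2BGR))
E
```

```text
(no output)
```

View pics/ts.png

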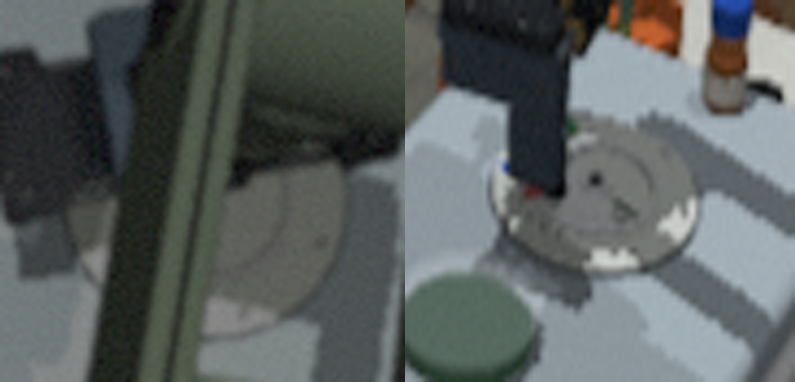

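```bash
python3 - <<'E'
from workcell import env
from h import *
c=env.get_calibration('side');f0=cv2.cvtColor(cv2.imread('pics/side0.png'),cv2.COLOR_BGR2RGB);f=env.grab_frame('side')
C=np.array([585.5,-157.5])
for nm,g in(('start',f0),('now',f)):
    for lab,lo,hi in(('red',(0,100,50),(8,255,255)),('red-',(172,100,50),(180,255,255))):
        for b in blobs(g,(295,140,350,180),lo,hi,1)[:3]:
            p=ray(c,b[1],b[2],238);d=p[:2]-C;print(nm,lab,b,p.round(1),'theta',round(92.4-np.degrees(np.arctan2(d[1],d[0])),1),'r',np.hypot(*d).round(1))
E
```

```text
start red (2, np.float64(312.5), np.float64(161.0)) [ 603.9 -122.1  238. ] theta 29.9 r 39.9
start red (1, np.float64(310.0), np.float64(162.0)) [ 606.7 -112.6  238. ] theta 27.7 r 49.6
now red (3, np.float64(309.0), np.float64(160.0)) [ 615.4 -120.9  238. ] theta 41.7 r 47.3
now red- (1, np.float64(310.0), np.float64(159.0)) [ 616.3 -127.8  238. ] theta 48.4 r 42.8
```

The shutter is at about 43–45°, lagging because of friction and arm compliance. I'll go on to about 80°, and after that turn the tool along with the peg so the push stays tangential.

```bash
python3 -m jog '[{"dx":0.0027,"dy":-0.0026,"dz":0,"wx":0,"wy":0,"wz":0,"grip":1},{"dx":0.0023,"dy":-0.003,"dz":0,"wx":0,"wy":0,"wz":0,"grip":1},{"dx":0.0019,"dy":-0.0034,"dz":0,"wx":0,"wy":0,"wz":0,"grip":1},{"dx":0.0015,"dy":-0.0036,"dz":0,"wx":0,"wy":0,"wz":0,"grip":1},{"dx":0.0011,"dy":-0.0038,"dz":0,"wx":0,"wy":0,"wz":0,"grip":1},{"dx":0,"dy":0,"dz":0,"wx":0,"wy":0,"wz":0,"grip":1}]'
python3 - <<'E'
from workcell import env
from h import *
c=env.get_calibration('wrist');f=env.grab_frame('wrist');cv2.imwrite('pics/w4.png',cv2.cvtColor(f,cv2.COLOR_RGB2BGR))
C=np.array([585.5,-157.5])
for nm,fr,c in(('wrist',f,c),('side',env.grab_frame('side'),env.get_calibration('side'))):
    for lab,lo,hi in(('red',(0,100,50),(8,255,255)),('red-',(172,100,50),(180,255,255))):
        for b in blobs(fr,(295,140,350,180) if nm=='side' else (200,150,450,260),lo,hi,1)[:3]:
            p=ray(c,b[1],b[2],238);d=p[:2]-C;print(nm,lab,b,p.round(1),'theta',round(92.4-np.degrees(np.arctan2(d[1],d[0])),1),'r',np.hypot(*d).round(1))
E
```

```text
time_s: 4.45
ee_pos: [618.9, -135.6, 249.1]
ee_rot: [-180.0, -0.1, 11.1]
force: [1.4, 3.4, 0.6]
gripper_width: 0.5
wrist red (74, np.float64(304.9), np.float64(228.3)) [ 632.6 -150.   238. ] theta 83.4 r 47.7
wrist red- (2, np.float64(305.5), np.float64(233.0)) [ 629.9 -151.   238. ] theta 84.1 r 44.8
wrist red- (1, np.float64(303.0), np.float64(232.0)) [ 630.2 -149.4  238. ] theta 82.1 r 45.4
wrist red- (1, np.float64(303.0), np.float64(229.0)) [ 632. -149.  238.] theta 82.1 r 47.3
```

View pics/w4.png

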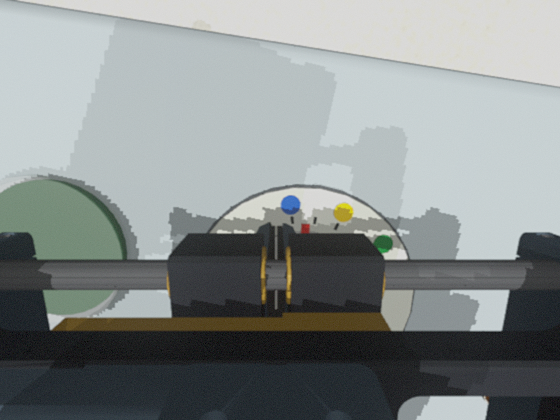

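The red mark at (305,228) is just past the blue line, so θ ≈ 83° and the force has dropped to 3.7 N. Next comes a rigid orbit of about 41° round the axis with the tool turning along.

```bash
python3 -m jog '[{"dx":0.0018,"dy":-0.0031,"dz":0,"wx":0,"wy":0,"wz":-0.09,"grip":1},{"dx":0.0015,"dy":-0.0032,"dz":0,"wx":0,"wy":0,"wz":-0.09,"grip":1},{"dx":0.0013,"dy":-0.0034,"dz":0,"wx":0,"wy":0,"wz":-0.09,"grip":1},{"dx":0.0009,"dy":-0.0034,"dz":0,"wx":0,"wy":0,"wz":-0.09,"grip":1},{"dx":0.0006,"dy":-0.0036,"dz":0,"wx":0,"wy":0,"wz":-0.09,"grip":1},{"dx":0.0003,"dy":-0.0036,"dz":0,"wx":0,"wy":0,"wz":-0.09,"grip":1},{"dx":0,"dy":-0.0036,"dz":0,"wx":0,"wy":0,"wz":-0.09,"grip":1},{"dx":-0.0003,"dy":-0.0036,"dz":0,"wx":0,"wy":0,"wz":-0.09,"grip":1},{"dx":0,"dy":0,"dz":0,"wx":0,"wy":0,"wz":0,"grip":1}]'
cat > m.py <<'E'
from workcell import env
from h import *
import sys
C=np.array([585.5,-157.5])
c=env.get_calibration('wrist');f=env.grab_frame('wrist');cv2.imwrite(f'pics/{sys.argv[1]}.png',cv2.cvtColor(f,cv2.COLOR_RGB2BGR))
for lab,lo,hi,z in(('red',(0,100,50),(8,255,255),238),('green',(50,110,40),(75,255,255),234),('yellow',(22,120,60),(35,255,255),234),('blue',(105,140,50),(125,255,255),234)):
    for b in blobs(f,(0,60,560,420),lo,hi,12)[:5]:
        p=ray(c,b[1],b[2],z);d=p[:2]-C;r=np.hypot(*d)
        if r<75: print(lab,b,p.round(1),'theta',round(92.4-np.degrees(np.arctan2(d[1],d[0])),1),'r',r.round(1))
E
python3 m.py w5
```

```text
time_s: 5.45
ee_pos: [624.4, -164.1, 249.0]
ee_rot: [180.0, -0.1, -30.2]
force: [2.3, 0.0, 0.4]
gripper_width: 0.4
red (89, np.float64(306.4), np.float64(228.1)) [ 624.5 -185.2  238. ] theta 127.8 r 47.8
green (255, np.float64(321.5), np.float64(205.1)) [ 631.1 -199.5  234. ] theta 135.0 r 62.1
yellow (282, np.float64(267.7), np.float64(207.9)) [ 645.7 -171.1  234. ] theta 105.2 r 61.7
yellow (14, np.float64(257.9), np.float64(319.3)) [ 585.1 -128.   234. ] theta 1.5 r 29.5
yellow (12, np.float64(324.1), np.float64(317.2)) [ 564.8 -165.8  234. ] theta 250.5 r 22.3
yellow (12, np.float64(263.8), np.float64(323.9)) [ 580.2 -129.6  234. ] theta -8.3 r 28.4
blue (67, np.float64(223.4), np.float64(230.6)) [ 647.  -140.9  234. ] theta 77.3 r 63.7
```

The dots read 135.0° and 105.2°, so the axis and yaw are consistent. The index is at 127.8°, so I advance about 6.5° more, slowly.

```bash
python3 -m jog '[{"dx":-0.0002,"dy":-0.0011,"dz":0,"wx":0,"wy":0,"wz":-0.028,"grip":1},{"dx":-0.0002,"dy":-0.0011,"dz":0,"wx":0,"wy":0,"wz":-0.028,"grip":1},{"dx":-0.0003,"dy":-0.0011,"dz":0,"wx":0,"wy":0,"wz":-0.028,"grip":1},{"dx":-0.0003,"dy":-0.0011,"dz":0,"wx":0,"wy":0,"wz":-0.028,"grip":1},{"dx":0,"dy":0,"dz":0,"wx":0,"wy":0,"wz":0,"grip":1},{"dx":0,"dy":0,"dz":0,"wx":0,"wy":0,"wz":0,"grip":1}]'
python3 m.py w6
```

```text
time_s: 6.1
ee_pos: [623.1, -168.0, 249.0]
ee_rot: [180.0, -0.0, -36.6]
force: [2.8, 1.7, 0.5]
gripper_width: 0.5
red (97, np.float64(306.1), np.float64(227.6)) [ 621.2 -189.1  238. ] theta 133.9 r 47.6
green (257, np.float64(310.4), np.float64(202.5)) [ 631.1 -199.7  234. ] theta 135.2 r 62.1
yellow (284, np.float64(257.1), np.float64(211.0)) [ 645.7 -171.2  234. ] theta 105.3 r 61.8
```

View pics/w6.png

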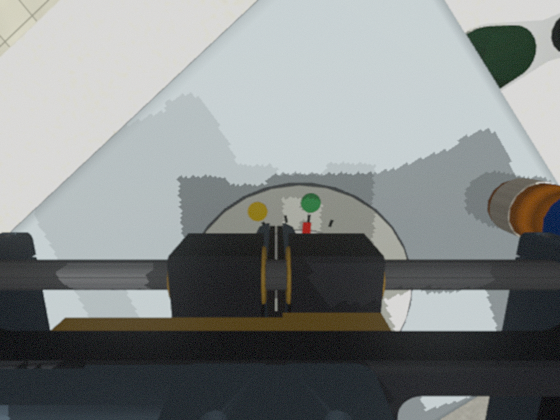

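The red mark (306,228) lies just under the green dot (310,202), about 1° short and well inside tolerance. I back off along the push direction, rise, and check with an unobstructed view.

```bash
python3 -m jog '[{"dx":0.005,"dy":0.005,"dz":0,"wx":0,"wy":0,"wz":0,"grip":1},{"dx":0.005,"dy":0.006,"dz":0,"wx":0,"wy":0,"wz":0,"grip":1},{"dx":0.005,"dy":0.006,"dz":0,"wx":0,"wy":0,"wz":0,"grip":1},{"dx":0,"dy":0,"dz":0.03,"wx":0,"wy":0,"wz":0,"grip":1},{"dx":0,"dy":0,"dz":0.04,"wx":0,"wy":0,"wz":0,"grip":1},{"dx":0,"dy":0,"dz":0.04,"wx":0,"wy":0,"wz":0,"grip":1},{"dx":-0.03,"dy":0.007,"dz":0,"wx":0,"wy":0,"wz":0,"grip":1},{"dx":-0.03,"dy":0.007,"dz":0,"wx":0,"wy":0,"wz":0,"grip":1},{"dx":-0.03,"dy":0.007,"dz":0,"wx":0,"wy":0,"wz":0,"grip":1},{"dx":0,"dy":0,"dz":0,"wx":0,"wy":0,"wz":0,"grip":1}]'
python3 m.py w7
```

```text
time_s: 7.15
ee_pos: [545.2, -128.5, 360.3]
ee_rot: [180.0, 0.0, -36.6]
force: [0.5, -0.5, 0.3]
gripper_width: 0.6
red (67, np.float64(279.2), np.float64(98.4)) [ 618.8 -187.3  238. ] theta 134.3 r 44.7
green (111, np.float64(282.1), np.float64(78.5)) [ 630.7 -199.3  234. ] theta 135.2 r 61.6
yellow (123, np.float64(245.7), np.float64(84.8)) [ 645.4 -170.9  234. ] theta 105.0 r 61.4
blue (87, np.float64(218.5), np.float64(109.1)) [ 643.8 -139.2  234. ] theta 74.9 r 61.1
```

View pics/w7.png

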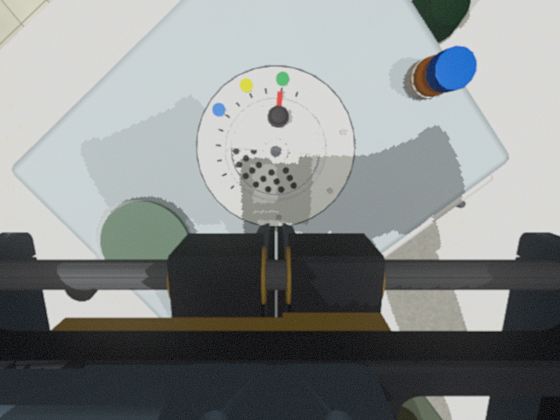

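The clear view shows the red mark (279,98) pointing at the green dot (282,79): 134.3° against 135.2°, about 1 mm on the circle. The dish and vial are undisturbed and the arm is clear, so I'm handing in.

```bash
python3 -c "
from workcell import env
print(env.job_done())"
```

```text
the job is handed in; nothing more can be done
None
```

The vent is set to the green dot at the 135° line, and the job was handed in at about 7.2 s of the 42 s allowed. I pushed the peg clockwise from about 29° with the shut fingertips, on one side only. I then backed off and lifted clear.

- **Alignment:** in the last clear wrist view the red mark is at 134.3° and the green dot at 135.2°, about 1 mm apart on the 62 mm circle (limit 4.5 mm).
- **Forces:** the largest force I read was 7.8 N, partway through the push. I took readings only between moves, so brief peaks would not show. At the end, clear of the vent, the reading was under 1 N.
- **Dish, vial and flasks:** the dish and vial look undisturbed. The last view shows only parts of the flasks, and I did not measure any of the four again; the arm stayed clear of them.
- **Checks that failed or disagreed:**
  - My first two move commands were refused as invalid because I left out zero-valued keys.
  - Early in the push the shutter lagged, at about 44° instead of the planned 60°. I turned the tool along with the peg for the last part, and the readings then agreed.

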